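# Index the sample turntable to the next tube and read it

## Robot

A 7-joint arm with a two-finger parallel gripper is mounted at the origin on a cart in front of the work surface, level with it; the furniture and walls round the work are solid. World frame = base frame: x ahead of the robot, y to its left, z up, the work surface at z = 0. Lengths are in m, angles in rad, forces in N, time in s.
With the tool pointing down it reaches from about 0.425 to 0.825 m from the base axis. Payload 3.6 kg.
Tool frame: the origin (TCP) lies on the centre line of the jaws, within the pads' length; the fingertips stand 11 mm ahead of it and the grasp point (between the pads) lies 8 mm behind it (bot.tip_extent is the distance from the TCP to the fingertips, in m); z points along the fingers, y is the direction in which the jaws open and shut (so a half turn about z gives the same grasp; the last joint's range is limited). The gripper opens to 93 mm and grips with 3 to 60 N. Pads are 15 mm wide; open, the fingers measure 128 mm over their backs; the gripper's body (75 mm by 188 mm) begins 65 mm behind the grasp point.
Start: joints at [-1.214, 0.615, -0.013, 1.423, 0.008, 1.103, -0.04], TCP at [0.243, 0.603, 0.23] pointing down, gripper open.
Joint ranges: [-3.12, 3.12], [-0.3, 2.06], [-1.34, 1.32], [0.26, 2.42], [-1.36, 4.5], [0.01, 1.98], [-2.84, 2.84]. Speed limits (rad/s): [2.79, 2.79, 3.14, 3.14, 3.14, 3.14, 3.14].

## Interface

Orientations are given as a unit quaternion [w, x, y, z].
In Python, from workcell import bot gives the robot as it stands.
- The arm moves only by the shell command python3 -m creep 'ROWS' [FORCE]. ROWS is JSON, a list of rows, each an object with "travel": the shift along the world's x, y, z each as a share of 100 mm, from -1 to 1, a list of three; "rot": the turn, a rotation vector about the world's x, y, z each as a share of pi/2 rad, from -1 to 1, a list of three; "grip": the opening, from 0 (shut) to 1 (fully open). A call has 1 to 5 rows; each row is the pose to reach, as a shift and turn from the pose commanded when the call began; what a row does not reach only later rows make up. A row lasts 1/12 s, in which the tool goes at most 41.7 mm and 7.16 degrees, less where a joint would pass 70% of its speed; a pose out of reach is approached as far as the arm can. A call with a number of a shift or a turn outside -1 to 1 is refused whole. A call with a gripper value outside its range is refused whole. The fingers move at their own pace and stop on an object; FORCE is the grip in N (left out, the last holds). Time passes only in rows, so rows that repeat a pose let the fingers close. It gives the time, the measured TCP pose, the force and the opening at its end, in the units of the state.
- bot.observe(): the state, without advancing time (a new reading comes with each control period).
- bot.grab_frame(name): name is "scene" or "top" or "wrist"; returns a dict with "frame" (384x512x3 uint8, blue, green, red), "fx", "fy", "cx", "cy" (pixels), "eye" and "rotation" of the camera in the world. Camera axes: x right, y up, looking along -z (the intrinsics and any distortion apply to the point x, -y, -z); pixel columns grow to the right and rows downward; lengths in m; the calibration is good to about 2 mm. A picture is of the moment at which its call begins. There is no depth.
- bot.job_done(): hands the job in, once; it reports no verdict.
Trained networks look in a picture, given as the dict that the camera call returned (one of the last four; its "shot" number tells which), for a name from the list of things; names that differ only in an ending like _2 or _b are one class to them, and where a whole thing is asked for, a point or a joint stands for the part that bears it (a point fixed in the world has none). Each returns a list of dicts, best first, with "score" (0 to 1); they miss things now and then, are a little off and sometimes report something else, mostly with a low value. They report only what shows in the picture. A call takes as long as a camera call.
- bot.find_in(picture, name): "box" ([left, top, right, bottom] in pixels, round what is visible of it).
- bot.place_of(picture, name): "position" ([column, row] in pixels: a listed point, or the origin of a listed thing).
The state is a dict: "time": time; "joints": joint angles; "qvel": joint speeds; "joint_efforts": joint torques, N m; "ee_pos": TCP position; "orientation": TCP orientation; "ft_force": force on the tool from outside, world axes, zero at the start; "torque": the same for the moment, N m; "finger_gap": finger opening in m.
Only numpy, scipy, OpenCV 4.12 (cv2) and the standard library are available. Lean on these libraries where they do the work, as an engineer would, in place of code of your own. Each camera call takes 0.05 s, during which the arm holds its last target. There are 200 camera calls.

## Task

The reader is done with the tube in front of it: press the indexing plunger down in its guard cup and, with it pressed, push the sample turntable round counter-clockwise (seen from above), not past the next hole, so that the plunger springs back up into the very next notch and locks the table. Then press the button on top of the reader right down to read the new tube, and let go of it. Do not touch or lift the tubes, and leave the timer, the pen and the dropper bottle where they are.

Things in the scene. Friction and masses are not known exactly. Their poses are not given: they have to be found in the camera images.
- sample_table_base: Fixed base of the sample turntable: a round grey foot, 112 mm radius, 10 mm high, with a short arm to the label reader. Where it stands and its yaw (about +-0.5 rad) vary. Origin: on the turntable's vertical axis, at the worktop; z up; its -y axis points from the turntable's axis to the reader.
- next_notch (a point): The notch that the plunger must spring into, 180 degrees from the base's +x axis; the point is on top of the fixed steel index ring, 82 mm from the axis. The ring (90 mm radius, 22 to 28 mm above the worktop) shows all round below the table's deck and has six open notches in its rim, 10 mm wide, 60 degrees apart; the plunger starts in the one at 120 degrees.
- turntable (a joint): Angle of the rotating table about the base's axis, rad: about 0 at the start (within 0.02, locked in a notch), growing counter-clockwise from above; the next notch is at 1.047 (60 degrees). With the plunger pressed it turns freely both ways, on about 0.05 N m of friction; locked it has about 0.02 rad of play.
- table_centre (a point): Point on the turntable's axis at the top of its round aluminium deck (78 mm radius), 37 mm above the worktop; it turns with the table, z up. The deck carries six tube sleeves on a circle of 50 mm radius, a guide plate 65 mm high, a grey knob in the middle (top 90 mm high) and, on an ear, the plunger in its guard cup.
- plunger_top (a point): Centre of the top of the indexing plunger: a flat steel mushroom cap, 30 mm diameter, 105 mm from the turntable's axis, 98 mm above the worktop when up. It moves with table and plunger. At the start it lies 120 degrees counter-clockwise from the base's +x axis, midway between two tubes.
- guard_cup (a point): Centre of the rim of the white round guard cup that surrounds the plunger and turns with the table; rim 102 mm above the worktop, inside diameter 54 mm, wall 3 mm, floor 79 mm above the worktop. Closed fingertips go in from above. The table can be carried round by friction on the pressed cap or by pushing the cup's wall.
- plunger (a joint): How far the plunger is pressed down, m: 0 up, 0.011 at the stop; spring 4 N to start, 8.4 N at the stop. Its cross pin leaves the notch at about 0.0065. Let go between notches it rides under the ring at about 0.0065 and springs up when a notch arrives; it draws itself in from about 2 degrees off. Below 0.002 it is locked.
- reader_window (a point): Middle of the reader's dark window, which faces the nearest tube station. The reader head is a white box 60 x 52 x 40 mm on a post, its top 114 mm above the worktop, its front 146 mm from the turntable's axis.
- read_button_top (a point): Centre of the top of the round grey push button (24 mm diameter) on top of the reader head, 174 mm from the turntable's axis, 125 mm above the worktop when up; pressed straight down.
- read_button (a joint): How far the reader's button is pressed, m: 0 up, 0.005 at the stop; its spring takes 2 N to start and 4.5 N at the stop; it returns by itself.
- tube_0: Capped blood tube with gold cap, 16 mm diameter over the cap, 99 mm long, standing loose in a sleeve of the turntable (exposed above 68 mm height, top 136 mm above the worktop), on a 50 mm radius circle; origin at the centre of its lower end, z along the tube. At the start it stands in front of the reader. Not to be touched.
- tube_1: Capped blood tube with gold cap, 16 mm diameter over the cap, 99 mm long, standing loose in a sleeve of the turntable (exposed above 68 mm height, top 136 mm above the worktop), on a 50 mm radius circle; origin at the centre of its lower end, z along the tube. At the start it stands 60 degrees counter-clockwise from the tube in front of the reader. Not to be touched.
- tube_2: Capped blood tube with gold cap, 16 mm diameter over the cap, 99 mm long, standing loose in a sleeve of the turntable (exposed above 68 mm height, top 136 mm above the worktop), on a 50 mm radius circle; origin at the centre of its lower end, z along the tube. At the start it stands 120 degrees counter-clockwise from the tube in front of the reader. Not to be touched.
- tube_3: Capped blood tube with gold cap, 16 mm diameter over the cap, 99 mm long, standing loose in a sleeve of the turntable (exposed above 68 mm height, top 136 mm above the worktop), on a 50 mm radius circle; origin at the centre of its lower end, z along the tube. At the start it stands 180 degrees counter-clockwise from the tube in front of the reader. Not to be touched.
- tube_4: Capped blood tube with gold cap, 16 mm diameter over the cap, 99 mm long, standing loose in a sleeve of the turntable (exposed above 68 mm height, top 136 mm above the worktop), on a 50 mm radius circle; origin at the centre of its lower end, z along the tube. At the start it stands 240 degrees counter-clockwise from the tube in front of the reader. Not to be touched.
- tube_5: Capped blood tube with gold cap, 16 mm diameter over the cap, 99 mm long, standing loose in a sleeve of the turntable (exposed above 68 mm height, top 136 mm above the worktop), on a 50 mm radius circle; origin at the centre of its lower end, z along the tube. At the start it stands 300 degrees counter-clockwise from the tube in front of the reader and is the one to be brought there. Not to be touched.
- timer: Bystander: white bench timer, 60 x 66 x 19 mm, lying on its back on the worktop; origin at the centre of its underside.
- pen_blue: Bystander: blue pen, 143 mm long, 11 mm wide, 9 mm high, lying on the robot's side of the turntable; origin at the centre of its underside, its length along y.
- dropper_b: Bystander: small white dropper bottle with a red cap, 27 mm diameter, 66 mm high; origin at the centre of its underside.

How it is judged:
By the outcome, as a careful person would: the job done as asked, in the order asked, and still so for the second after the job is handed in, with the robot touching nothing.
It also fails if it takes over 42 s, if anything falls off the work surface, if the arm or the gripper's body presses on something with over 40 N, if the wrist force passes 120 N, or if a joint passes its speed limit or range.

## Working session

There is one attempt and no reset: what is moved stays moved. The work goes in short steps, Python scripts to look and compute and a shell command to move; the robot and the scene stay as the last step left them, time stands still between calls to the robot, and variables do not carry over. Pictures are saved under pics/ and viewed, about 8 in all and at most 12, crops included, and the job is handed in when it is done.

```bash
mkdir -p pics
cat > h.py <<'E'
import numpy as np, cv2
from workcell import bot
def ray(p,uv):
    d=np.array([(uv[0]-p['cx'])/p['fx'],-(uv[1]-p['cy'])/p['fy'],-1.0])
    return np.array(p['eye']),np.array(p['rotation'])@d
def at_z(p,uv,z):
    e,d=ray(p,uv); return e+d*(z-e[2])/d[2]
E
python3 - <<'E'
from h import *
s=bot.observe();print(s['time'],s['ee_pos'],s['orientation'],s['ft_force'],s['finger_gap'])
Z=dict(next_notch=.028,table_centre=.037,plunger_top=.098,guard_cup=.102,read_button_top=.125,sample_table_base=0,timer=0,pen_blue=0,dropper_b=0,reader_window=.094)
ims=[]
for c in('scene','top'):
    p=bot.grab_frame(c);print(c,{k:v for k,v in p.items() if k not in('frame','rotation')})
    ims.append(p['frame'].copy())
    for n,z in Z.items():
        for r in bot.place_of(p,n)[:1]:print(n,round(r['score'],2),np.round(r['position'],1),np.round(at_z(p,r['position'],z),3))
    cv2.imwrite(f'pics/{c}0.png',p['frame'])
E
```

```text
0.0 [0.24311375 0.6019982  0.22848295] [-2.28383212e-04  1.90703233e-01  9.81646893e-01 -1.26535620e-03] [1.12797857 0.43493853 0.18046164] 0.09316906449840616
scene {'fx': 349.7544261867851, 'fy': 349.7544261867851, 'cx': 257.71525539303315, 'cy': 198.72892844034638, 'eye': array([-0.07793765,  0.4033887 ,  0.46988478]), 'shot': 1}Traceback (most recent call last):
  File "<stdin>", line 9, in <module>
  File "h.py", line 7, in at_z
    e,d=ray(p,uv); return e+d*(z-e[2])/d[2]
        ~~~^^^^^^
  File "h.py", line 5, in ray
    return np.array(p['eye']),np.array(p['rotation'])@d
                              ~~~~~~~~~~~~~~~~~~~~~~~^~
ValueError: matmul: Input operand 1 has a mismatch in its core dimension 0, with gufunc signature (n?,k),(k,m?)->(n?,m?) (size 3 is different from 4)
```

```bash
cat > h.py <<'E'
import numpy as np, cv2
from scipy.spatial.transform import Rotation as R
from workcell import bot
def ray(p,uv):
    d=np.array([(uv[0]-p['cx'])/p['fx'],-(uv[1]-p['cy'])/p['fy'],-1.0])
    return np.array(p['eye']),R.from_quat(p['rotation'],scalar_first=True).apply(d)
def at_z(p,uv,z):
    e,d=ray(p,uv); return e+d*(z-e[2])/d[2]
Z=dict(next_notch=.028,table_centre=.037,plunger_top=.098,guard_cup=.102,read_button_top=.125,sample_table_base=0,timer=0,pen_blue=0,dropper_b=0,reader_window=.094)
def look(c,names=Z):
    p=bot.grab_frame(c)
    for n in names:
        for r in bot.place_of(p,n)[:1]:print(c,n,round(r['score'],2),np.round(r['position'],1),np.round(at_z(p,r['position'],Z[n]),4))
    return p
E
python3 - <<'E'
from h import *
for c in('scene','top'):
    p=look(c); print(p['eye'],p['rotation'],p['fx'],[k for k in p])
    cv2.imwrite(f'pics/{c}0.png',p['frame'])
E
python3 -c "
import cv2,numpy as np
a=[cv2.imread(f'pics/{c}0.png') for c in('scene','top')]
cv2.imwrite('pics/both.png',cv2.resize(np.vstack(a),None,fx=.78,fy=.78))"
```

```text
scene next_notch 0.64 [236.6 246. ] [0.5069 0.1069 0.028 ]
scene table_centre 0.95 [225.5 225.1] [0.5885 0.0926 0.037 ]
scene plunger_top 0.65 [191.9 219.9] [0.5537 0.187  0.098 ]
scene guard_cup 0.68 [189.4 216.7] [0.563  0.1885 0.102 ]
scene read_button_top 0.42 [292.9 184.5] [ 0.5346 -0.0669  0.125 ]
scene sample_table_base 0.79 [224.9 237.7] [0.5918 0.095  0.    ]
scene timer 0.67 [270.7 209.7] [ 0.6513 -0.0803  0.    ]
scene pen_blue 0.63 [225.2 288.9] [ 0.4234  0.1796 -0.    ]
scene dropper_b 0.7 [300.  254.8] [ 0.434  -0.0161 -0.    ]
scene reader_window 0.71 [285.2 191.9] [ 0.564 -0.066  0.094]
[-0.07793765  0.4033887   0.46988478] [-0.41046027 -0.26294436  0.45651237  0.74429771] 349.7544261867851 ['frame', 'fx', 'fy', 'cx', 'cy', 'eye', 'rotation', 'shot']
top next_notch 0.79 [220.7 213.3] [0.5094 0.1036 0.028 ]
top table_centre 0.89 [222.7 184.6] [0.5833 0.098  0.037 ]
top plunger_top 0.65 [179.1 196.3] [0.5494 0.1978 0.098 ]
top read_button_top 0.46 [296.2 195.9] [ 0.5481 -0.0812  0.125 ]
top sample_table_base 0.57 [224.6 187.1] [0.5801 0.0959 0.    ]
top timer 0.84 [288.8 158.6] [ 0.6571 -0.0775  0.    ]
top pen_blue 0.64 [190.9 246.4] [0.4225 0.1845 0.    ]
top dropper_b 0.46 [263.4 239.1] [ 0.4411 -0.0077  0.    ]
top reader_window 0.63 [281.3 194.3] [ 0.554  -0.0488  0.094 ]
[0.49470418 0.02103063 0.97132803] [-0.70570094 -0.02653673  0.03063892  0.70734945] 362.74785617042585 ['frame', 'fx', 'fy', 'cx', 'cy', 'eye', 'rotation', 'shot']
```

View pics/both.png

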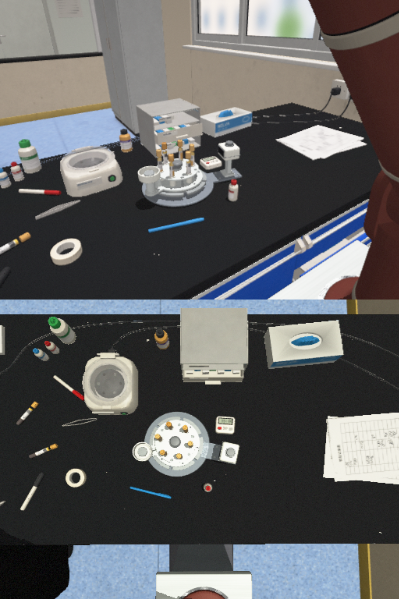

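The scene shows the table at about (0.583, 0.096) with yaw near -0.2. The cup is on its left and the reader on its right. I'll go above the cup with the gripper shut.

```bash
python3 -m creep '[{"travel":[0.75,-1,0],"rot":[0,0,0],"grip":0},{"travel":[0.75,-1,0],"rot":[0,0,0],"grip":0},{"travel":[0.75,-1,0],"rot":[0,0,0],"grip":0},{"travel":[0.75,-1,0],"rot":[0,0,0],"grip":0}]' 20
python3 -m creep '[{"travel":[0.75,-1,0],"rot":[0,0,0],"grip":0},{"travel":[0.75,-1,0],"rot":[0,0,0],"grip":0},{"travel":[0.75,-1,0],"rot":[0,0,0],"grip":0},{"travel":[0.75,-1,0],"rot":[0,0,0],"grip":0}]'
python3 -m creep '[{"travel":[0.75,-1,0],"rot":[0,0,0],"grip":0},{"travel":[0.75,-1,0],"rot":[0,0,0],"grip":0},{"travel":[0.75,-1,0],"rot":[0,0,0],"grip":0},{"travel":[0.75,-1,0],"rot":[0,0,0],"grip":0}]'
python3 -m creep '[{"travel":[0.6,-0.8,0],"rot":[0,0,0],"grip":0},{"travel":[0.6,-0.8,0],"rot":[0,0,0],"grip":0},{"travel":[0.6,-0.8,0],"rot":[0,0,0],"grip":0},{"travel":[0.6,-0.8,0],"rot":[0,0,0],"grip":0},{"travel":[0.6,-0.8,0],"rot":[0,0,0],"grip":0}]'
python3 - <<'E'
from h import *
p=look('wrist');print(p['eye'],p['rotation']);cv2.imwrite('pics/w1.png',p['frame'])
look('top',['plunger_top','guard_cup','table_centre','read_button_top','next_notch']);s=bot.observe();print(s['ee_pos'],s['ft_force'],s['finger_gap'],bot.tip_extent)
E
```

```text
time: 1.53
ee_pos: [0.3275, 0.4937, 0.23]
orientation: [0.004, 0.198, 0.98, -0.003]
ft_force: [2.0, -0.5, -0.4]
finger_gap: 0.0708
time: 1.87
ee_pos: [0.4014, 0.393, 0.23]
orientation: [0.003, 0.199, 0.98, -0.003]
ft_force: [0.1, -0.9, 0.2]
finger_gap: 0.0443
time: 2.2
ee_pos: [0.4754, 0.2924, 0.23]
orientation: [0.003, 0.199, 0.98, -0.003]
ft_force: [0.6, -0.4, 0.6]
finger_gap: 0.0176
time: 2.62
ee_pos: [0.5287, 0.2222, 0.2296]
orientation: [-0.0, 0.192, 0.981, 0.0]
ft_force: [-0.4, 0.6, 0.2]
finger_gap: 0.0004
wrist next_notch 0.78 [142.7 199.7] [0.5062 0.0998 0.028 ]
wrist plunger_top 0.57 [228.7 228.9] [0.5501 0.1869 0.098 ]
wrist guard_cup 0.55 [230.2 234. ] [0.5537 0.1871 0.102 ]
wrist sample_table_base 0.92 [173. 252.] [0.5818 0.0923 0.    ]
wrist pen_blue 0.59 [180.9  91.1] [0.4177 0.1805 0.    ]
wrist dropper_b 0.71 [ 33.  176.4] [ 0.4381 -0.0148  0.    ]
wrist reader_window 0.7 [ 77.1 335.5] [0.5968 0.0054 0.094 ]
[0.46249801 0.24776083 0.38494834] [ 0.82290167 -0.10738624 -0.07199329  0.55327932]
top plunger_top 0.71 [226.4 184.4] [0.578 0.084 0.098]
top table_centre 0.72 [222.2 186.2] [0.5792 0.0993 0.037 ]
top read_button_top 0.69 [224.7 185.2] [0.5735 0.086  0.125 ]
top next_notch 0.85 [220.6 214.2] [0.5071 0.1038 0.028 ]
[0.52840576 0.22264394 0.22964551] [ 0.81082666 -0.17491763 -0.30287865] 0.000305880214851121 0.011
```

View pics/w1.png

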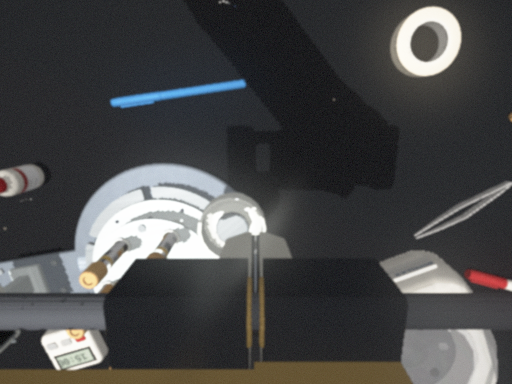

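```bash
cat > fit.py <<'E'
from h import *
from scipy.optimize import least_squares
M=[((.5069,.1069),180,.082),((.5094,.1036),180,.082),((.5065,.102),180,.082),((.5885,.0926),0,0),((.5833,.098),0,0),((.5918,.095),0,0),((.5801,.0959),0,0),((.5818,.0923),0,0),((.5792,.0993),0,0),
((.5537,.187),120,.105),((.5494,.1978),120,.105),((.5501,.1869),120,.105),((.5537,.1871),120,.105),((.563,.1885),120,.105),((.5346,-.0669),-90,.174),((.5481,-.0812),-90,.174),((.564,-.066),-90,.146),((.554,-.0488),-90,.146)]
def pt(v,a,r): return v[:2]+r*np.array([np.cos(v[2]+np.radians(a)),np.sin(v[2]+np.radians(a))])
f=least_squares(lambda v:np.concatenate([pt(v,a,r)-m for m,a,r in M]),[.58,.095,-.2],loss='soft_l1',f_scale=.003)
v=f.x;print(np.round(v,4))
print((np.array([pt(v,a,r)-m for m,a,r in M])*1000).round(1).tolist())
for a in(120,135,150,165,180):print(a,pt(v,a,.105).round(4))
print('button',pt(v,-90,.174).round(4))
E
python3 fit.py
```

```text
[ 0.5852  0.0913 -0.2063]
[[-2.0, 1.2], [-4.5, 4.5], [-1.6, 6.1], [-3.3, -1.3], [1.9, -6.7], [-6.6, -3.7], [5.1, -4.6], [3.4, -1.0], [6.0, -8.0], [-1.3, 4.1], [3.0, -6.7], [2.3, 4.2], [-1.3, 4.0], [-10.6, 2.6], [15.0, -12.1], [1.5, 2.2], [-8.7, 14.4], [1.3, -2.8]]
120 [0.5524 0.1911]
135 [0.5277 0.1792]
150 [0.5069 0.1613]
165 [0.4915 0.1387]
180 [0.4824 0.1128]
button [ 0.5496 -0.079 ]
```

```bash
cat > ov.py <<'E'
from h import *
def proj(p,X):
    q=R.from_quat(p['rotation'],scalar_first=True).inv().apply(np.atleast_2d(X)-p['eye'])
    return np.c_[p['cx']+p['fx']*q[:,0]/-q[:,2],p['cy']-p['fy']*q[:,1]/-q[:,2]]
def circ(c,r,z):
    t=np.linspace(0,2*np.pi,60);return np.c_[c[0]+r*np.cos(t),c[1]+r*np.sin(t),0*t+z]
def overlay(p,img,v,th=0,s=1,off=(0,0)):
    P=lambda a,r:(v[0]+r*np.cos(v[2]+a),v[1]+r*np.sin(v[2]+a))
    for X,col in((circ(v[:2],.112,.01),(0,0,255)),(circ(v[:2],.078,.037),(0,255,0)),(circ(P(np.radians(120)+th,.105),.030,.102),(255,0,255)),(circ(P(-np.pi/2,.174),.012,.125),(255,0,0)),(circ(P(np.pi,.086),.003,.028),(0,255,255))):
        q=((proj(p,X)-off)*s).astype(np.int32);cv2.polylines(img,[q],True,col,1)
    return img
E
python3 - <<'E'
from ov import *
v=[.5852,.0913,-.2063]
T=dict(eye=np.array([0.49470418,0.02103063,0.97132803]),rotation=[-0.70570094,-0.02653673,0.03063892,0.70734945],fx=362.74785617,fy=362.74785617,cx=0,cy=0)
t=bot.grab_frame('top');T['cx'],T['cy']=t['cx'],t['cy'];w=bot.grab_frame('wrist')
a=cv2.imread('pics/top0.png')[130:260,160:330];a=cv2.resize(a,None,fx=4.4,fy=4.4,interpolation=2)
a=overlay(T,a,v,0,4.4,(160,130))
cv2.imwrite('pics/o1.png',a)
b=cv2.resize(w['frame'][150:260,0:280],None,fx=2.8,fy=2.8);cv2.imwrite('pics/o2.png',overlay(w,b,v,0,2.8,(0,150)))
E
python3 -c "
import cv2,numpy as np
a=cv2.imread('pics/o1.png');b=cv2.imread('pics/o2.png')
cv2.imwrite('pics/o12.png',np.vstack([cv2.resize(x,(600,int(x.shape[0]*600/x.shape[1]))) for x in(a,b)])[:740]);print(a.shape,b.shape)"
```

```text
(572, 748, 3) (308, 784, 3)
```

View pics/o1.png

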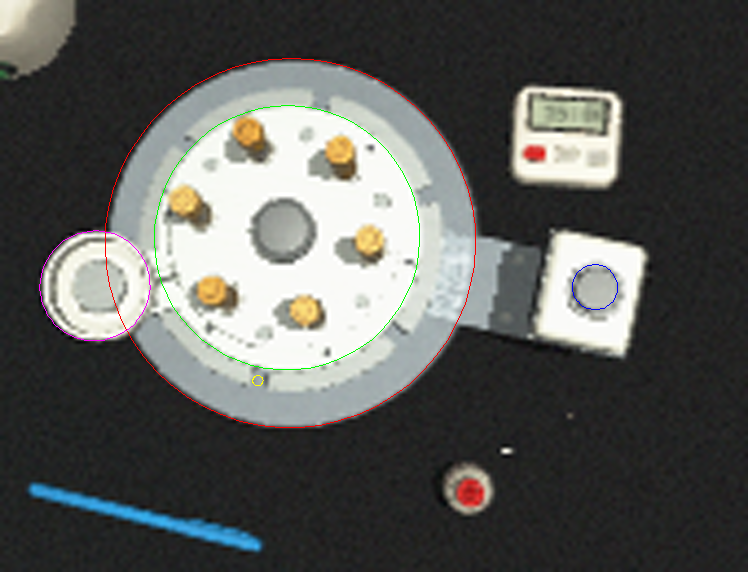

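View pics/o2.png

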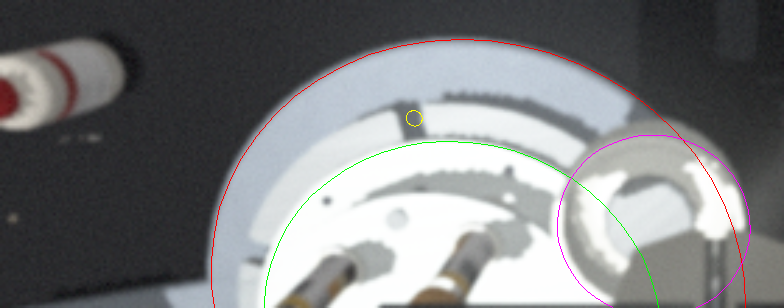

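The overlay matches both views within about 2 mm: the base, deck, cup, button and notch outlines all lie on the picture. Next I move above the cap and lower in stages.

```bash
python3 -m creep '[{"travel":[0.235,-0.315,0],"rot":[0,0,0],"grip":0},{"travel":[0.235,-0.315,-0.4],"rot":[0,0,0],"grip":0},{"travel":[0.235,-0.315,-0.8],"rot":[0,0,0],"grip":0},{"travel":[0.235,-0.315,-1],"rot":[0,0,0],"grip":0},{"travel":[0.235,-0.315,-1],"rot":[0,0,0],"grip":0}]'
python3 - <<'E'
from ov import *
w=bot.grab_frame('wrist');s=bot.observe();print(s['ee_pos'],s['ft_force'])
cv2.imwrite('pics/w2.png',cv2.resize(overlay(w,w['frame'].copy(),[.5852,.0913,-.2063]),None,fx=1.5,fy=1.5))
E
```

```text
time: 3.98
ee_pos: [0.5484, 0.1897, 0.1248]
orientation: [-0.005, 0.191, 0.982, -0.003]
ft_force: [-0.4, -0.6, -0.6]
finger_gap: 0.0006
[0.5503666  0.19060237 0.1275801 ] [-0.15633937 -0.58466182 -0.20205887]
```

View pics/w2.png

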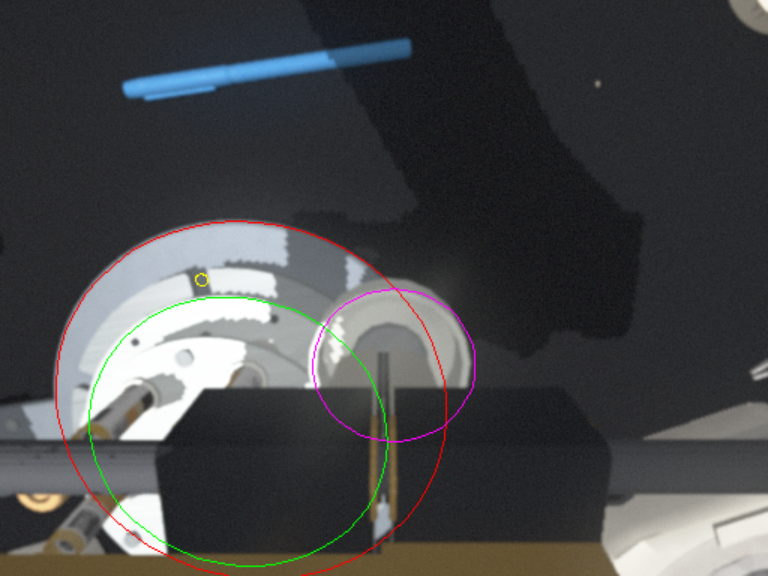

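The fingertips sit over the cup centre, and the cup is within about 3 mm of the model. Now I press.

```bash
python3 -m creep '[{"travel":[0,0,-0.1],"rot":[0,0,0],"grip":0},{"travel":[0,0,-0.18],"rot":[0,0,0],"grip":0},{"travel":[0,0,-0.23],"rot":[0,0,0],"grip":0},{"travel":[0,0,-0.26],"rot":[0,0,0],"grip":0},{"travel":[0,0,-0.26],"rot":[0,0,0],"grip":0}]'
python3 -m creep '[{"travel":[0,0,-0.02],"rot":[0,0,0],"grip":0},{"travel":[0,0,-0.02],"rot":[0,0,0],"grip":0}]'
```

```text
time: 4.45
ee_pos: [0.5528, 0.1917, 0.1046]
orientation: [0.001, 0.191, 0.982, 0.001]
ft_force: [-0.4, 1.0, 5.8]
finger_gap: 0.0004
time: 4.62
ee_pos: [0.553, 0.1917, 0.1031]
orientation: [0.001, 0.191, 0.982, 0.001]
ft_force: [0.1, -0.4, 6.1]
finger_gap: 0.0008
```

```bash
python3 -m creep '[{"travel":[0,0,-0.03],"rot":[0,0,0],"grip":0},{"travel":[0,0,-0.05],"rot":[0,0,0],"grip":0},{"travel":[0,0,-0.05],"rot":[0,0,0],"grip":0}]'
```

```text
time: 4.87
ee_pos: [0.5534, 0.1918, 0.0985]
orientation: [0.002, 0.191, 0.982, 0.001]
ft_force: [-1.5, 0.3, 8.6]
finger_gap: 0.0005
```

```bash
python3 -m creep '[{"travel":[-0.05,-0.02,0],"rot":[0,0,0],"grip":0},{"travel":[-0.10,-0.043,0],"rot":[0,0,0],"grip":0},{"travel":[-0.15,-0.068,0],"rot":[0,0,0],"grip":0},{"travel":[-0.20,-0.094,0],"rot":[0,0,0],"grip":0},{"travel":[-0.247,-0.119,0],"rot":[0,0,0],"grip":0}]'
python3 -m creep '[{"travel":[0,0,0],"rot":[0,0,0],"grip":0}]'
python3 - <<'E'
from ov import *
w=bot.grab_frame('wrist');s=bot.observe();print(s['ee_pos'],s['ft_force'])
cv2.imwrite('pics/w3.png',cv2.resize(overlay(w,w['frame'].copy(),[.5852,.0913,-.2063],np.radians(15)),None,fx=1.5,fy=1.5))
E
```

```text
time: 5.28
ee_pos: [0.5295, 0.1805, 0.099]
orientation: [0.003, 0.19, 0.982, 0.002]
ft_force: [0.8, 0.0, 7.7]
finger_gap: 0.0006
time: 5.37
ee_pos: [0.5281, 0.1796, 0.0988]
orientation: [0.002, 0.191, 0.982, 0.001]
ft_force: [-0.4, 0.1, 7.6]
finger_gap: 0.0004
[0.52843284 0.17980976 0.09881662] [-0.47643382  0.16677405  7.43343986]
```

View pics/w3.png

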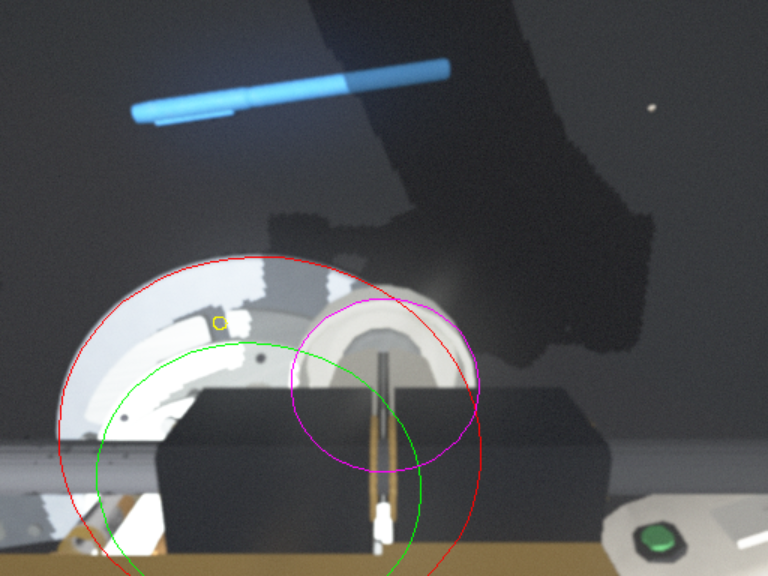

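The table follows the pressed cap, with the cup still centred on the fingers and on the model. I continue along the arc.

```bash
python3 -m creep '[{"travel":[-0.053,-0.038,0],"rot":[0,0,0],"grip":0},{"travel":[-0.105,-0.08,0],"rot":[0,0,0],"grip":0},{"travel":[-0.157,-0.128,0],"rot":[0,0,0],"grip":0},{"travel":[-0.208,-0.179,0],"rot":[0,0,0],"grip":0}]'
python3 -m creep '[{"travel":[-0.042,-0.053,0],"rot":[0,0,0],"grip":0},{"travel":[-0.082,-0.11,0],"rot":[0,0,0],"grip":0},{"travel":[-0.12,-0.168,0],"rot":[0,0,0],"grip":0},{"travel":[-0.154,-0.226,0],"rot":[0,0,0],"grip":0}]'
python3 -m creep '[{"travel":[-0.03,-0.065,0],"rot":[0,0,0],"grip":0},{"travel":[-0.055,-0.13,0],"rot":[0,0,0],"grip":0},{"travel":[-0.07,-0.17,0],"rot":[0,0,0],"grip":0},{"travel":[-0.07,-0.17,0],"rot":[0,0,0],"grip":0}]'
python3 - <<'E'
from ov import *
w=bot.grab_frame('wrist');s=bot.observe();print(s['ee_pos'],s['ft_force'])
d=s['ee_pos'][:2]-np.array([.5852,.0913]);print(np.degrees(np.arctan2(d[1],d[0])+.2063),np.hypot(*d))
cv2.imwrite('pics/w4.png',cv2.resize(overlay(w,w['frame'].copy(),[.5852,.0913,-.2063],np.radians(56)),None,fx=1.5,fy=1.5))
E
```

```text
time: 5.75
ee_pos: [0.5085, 0.1628, 0.0988]
orientation: [0.003, 0.19, 0.982, 0.002]
ft_force: [0.9, 2.0, 7.8]
finger_gap: 0.0003
time: 6.08
ee_pos: [0.4927, 0.14, 0.0986]
orientation: [0.002, 0.19, 0.982, 0.002]
ft_force: [0.7, 0.7, 7.8]
finger_gap: 0.0003
time: 6.42
ee_pos: [0.4853, 0.1212, 0.0984]
orientation: [0.002, 0.191, 0.982, 0.001]
ft_force: [-0.5, -0.1, 7.5]
finger_gap: 0.0006
[0.48536737 0.12158931 0.09844446] [ 0.05291668 -0.38694181  7.25998787]
174.9422758246612 0.10432638982029965
```

View pics/w4.png

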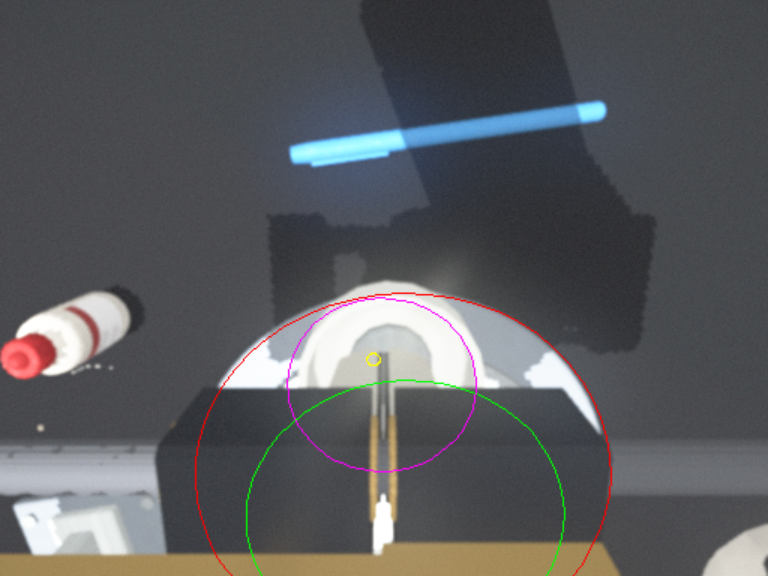

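The cup lags the 56° model by about 3 mm, so the table is at about 54°. I advance 8 mm more, then raise slowly: if the plunger is in the notch, the force persists above TCP z 0.103.

```bash
python3 -m creep '[{"travel":[-0.01,-0.04,0],"rot":[0,0,0],"grip":0},{"travel":[-0.016,-0.08,0],"rot":[0,0,0],"grip":0},{"travel":[-0.016,-0.08,0],"rot":[0,0,0],"grip":0},{"travel":[-0.016,-0.08,0],"rot":[0,0,0],"grip":0}]'
python3 -m creep '[{"travel":[0,0,0.03],"rot":[0,0,0],"grip":0},{"travel":[0,0,0.06],"rot":[0,0,0],"grip":0},{"travel":[0,0,0.06],"rot":[0,0,0],"grip":0}]'
python3 -m creep '[{"travel":[0,0,0.02],"rot":[0,0,0],"grip":0},{"travel":[0,0,0.02],"rot":[0,0,0],"grip":0}]'
python3 - <<'E'
from ov import *
w=bot.grab_frame('wrist')
cv2.imwrite('pics/w5.png',cv2.resize(overlay(w,w['frame'].copy(),[.5852,.0913,-.2063],np.radians(60)),None,fx=1.5,fy=1.5))
E
```

```text
time: 6.8
ee_pos: [0.4836, 0.1139, 0.0983]
orientation: [0.001, 0.191, 0.982, 0.001]
ft_force: [0.1, 0.2, 7.7]
finger_gap: 0.0007
time: 7.05
ee_pos: [0.4833, 0.114, 0.1038]
orientation: [0.001, 0.191, 0.982, 0.001]
ft_force: [0.6, -0.1, 4.3]
finger_gap: 0.0006
time: 7.22
ee_pos: [0.4823, 0.1138, 0.1048]
orientation: [-0.0, 0.191, 0.982, -0.0]
ft_force: [0.2, 0.1, 1.0]
finger_gap: 0.0003
```

View pics/w5.png

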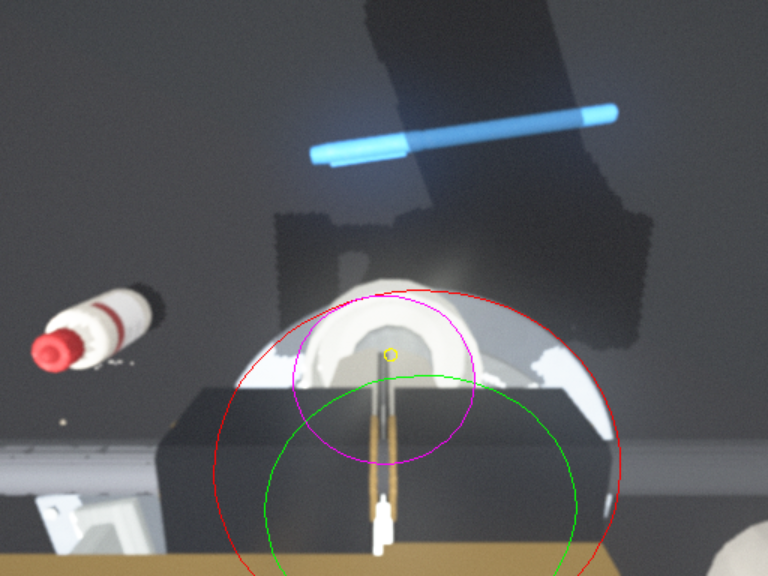

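The force vanished at cap height 0.093, so the plunger is riding under the ring, about 1–2° short. The tip is now just above the cap, so I push the cup's leading wall in small steps until the cap springs up against the tip, which shows as a jump in z force.

```bash
python3 -m creep '[{"travel":[-0.008,-0.04,0.005],"rot":[0,0,0],"grip":0},{"travel":[-0.008,-0.04,0.005],"rot":[0,0,0],"grip":0}]'
python3 -m creep '[{"travel":[-0.005,-0.025,0],"rot":[0,0,0],"grip":0},{"travel":[-0.005,-0.025,0],"rot":[0,0,0],"grip":0}]'
python3 -m creep '[{"travel":[-0.003,-0.015,0],"rot":[0,0,0],"grip":0},{"travel":[-0.003,-0.015,0],"rot":[0,0,0],"grip":0}]'
```

```text
time: 7.43
ee_pos: [0.481, 0.1088, 0.1048]
orientation: [-0.001, 0.191, 0.982, -0.001]
ft_force: [-0.6, -1.2, 0.1]
finger_gap: 0.0004
time: 7.6
ee_pos: [0.4808, 0.1065, 0.1049]
orientation: [-0.0, 0.191, 0.982, -0.0]
ft_force: [-0.4, -0.4, 0.0]
finger_gap: 0.0007
time: 7.77
ee_pos: [0.4806, 0.1052, 0.1052]
orientation: [-0.0, 0.191, 0.982, -0.0]
ft_force: [-1.2, -1.4, 3.4]
finger_gap: 0.0003
```

```bash
python3 -m creep '[{"travel":[0,0,0],"rot":[0,0,0],"grip":0}]'
python3 -m creep '[{"travel":[0,0,0.025],"rot":[0,0,0],"grip":0},{"travel":[0,0,0.025],"rot":[0,0,0],"grip":0}]'
```

```text
time: 7.85
ee_pos: [0.4806, 0.1051, 0.1053]
orientation: [-0.0, 0.191, 0.982, -0.0]
ft_force: [-0.2, -1.8, 2.8]
finger_gap: 0.0003
time: 8.02
ee_pos: [0.4806, 0.1052, 0.1081]
orientation: [-0.0, 0.191, 0.982, -0.0]
ft_force: [-0.2, -1.9, 4.4]
finger_gap: 0.0006
```

It sprang up: the force persists with the cap at its up height. Now I lift clear and move back to see.

```bash
python3 -m creep '[{"travel":[0.005,0.02,0.1],"rot":[0,0,0],"grip":0},{"travel":[0.005,0.02,0.4],"rot":[0,0,0],"grip":0},{"travel":[0.005,0.02,0.8],"rot":[0,0,0],"grip":0},{"travel":[0.005,0.02,1],"rot":[0,0,0],"grip":0},{"travel":[0.005,0.02,1],"rot":[0,0,0],"grip":0}]'
python3 -m creep '[{"travel":[0.2,-0.35,0.2],"rot":[0,0,0],"grip":0},{"travel":[0.4,-0.7,0.2],"rot":[0,0,0],"grip":0},{"travel":[0.6,-1,0.2],"rot":[0,0,0],"grip":0},{"travel":[0.6,-1,0.2],"rot":[0,0,0],"grip":0}]'
python3 -m creep '[{"travel":[0.05,-0.4,0],"rot":[0,0,0],"grip":0},{"travel":[0.1,-0.83,0],"rot":[0,0,0],"grip":0},{"travel":[0.1,-0.83,0],"rot":[0,0,0],"grip":0}]'
python3 - <<'E'
from ov import *
v=[.5852,.0913,-.2063]
w=look('wrist',['read_button_top','guard_cup','plunger_top']);t=look('top',['guard_cup','plunger_top']);c=look('scene',['guard_cup','plunger_top']);s=bot.observe();print(s['time'],s['ee_pos'],s['ft_force'])
f=lambda p,x0,y0,x1,y1,S:overlay(p,cv2.resize(p['frame'][y0:y1,x0:x1],None,fx=S,fy=S),v,np.radians(60),S,(x0,y0))
a=f(t,160,130,330,260,2.3);b=f(c,160,130,330,260,2.3)
d=cv2.resize(overlay(w,w['frame'].copy(),v,np.radians(60)),None,fx=.76,fy=.76)
o=np.zeros((600,790,3),np.uint8);o[:a.shape[0],:a.shape[1]]=a;o[:b.shape[0],395:395+b.shape[1]]=b[:,:395];o[300:300+d.shape[0],:d.shape[1]]=d[:300]
cv2.imwrite('pics/n1.png',o)
E
```

```text
time: 8.43
ee_pos: [0.4844, 0.1092, 0.2122]
orientation: [0.005, 0.19, 0.982, 0.003]
ft_force: [0.1, 0.5, 0.2]
finger_gap: 0.0006
time: 8.77
ee_pos: [0.5445, -0.0013, 0.2271]
orientation: [0.002, 0.197, 0.98, -0.003]
ft_force: [0.6, -0.4, -0.1]
finger_gap: 0.0006
time: 9.02
ee_pos: [0.5507, -0.0858, 0.2264]
orientation: [0.0, 0.197, 0.98, -0.004]
ft_force: [0.6, -2.0, -0.8]
finger_gap: 0.0003
wrist read_button_top 0.92 [264.4 193.9] [ 0.547  -0.0788  0.125 ]
wrist guard_cup 0.57 [470.9   8.7] [0.4818 0.111  0.102 ]
wrist plunger_top 0.75 [470.9   6.2] [0.4801 0.1139 0.098 ]
top guard_cup 0.87 [210.1 223.1] [0.485  0.1222 0.102 ]
top plunger_top 0.63 [212.9 224.8] [0.4809 0.116  0.098 ]
scene guard_cup 0.76 [237.1 220.8] [0.4908 0.1108 0.102 ]
scene plunger_top 0.52 [237.4 222.6] [0.49   0.1107 0.098 ]
9.5167 [ 0.55128479 -0.07395242  0.22764724] [ 0.50166041 -0.07087462  0.42474321]
```

View pics/n1.png

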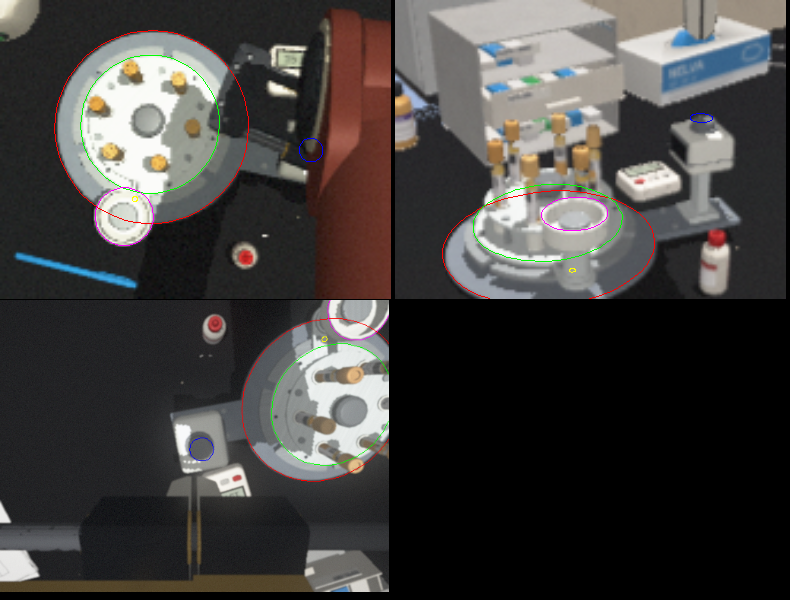

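The cup and tubes line up with the 60° model in all three views, with the plunger up, and the button is at (0.548, -0.079). Next I press it.

```bash
python3 -m creep '[{"travel":[-0.03,-0.05,0],"rot":[0,0,0],"grip":0},{"travel":[-0.03,-0.05,-0.4],"rot":[0,0,0],"grip":0},{"travel":[-0.03,-0.05,-0.75],"rot":[0,0,0],"grip":0},{"travel":[-0.03,-0.05,-0.88],"rot":[0,0,0],"grip":0},{"travel":[-0.03,-0.05,-0.88],"rot":[0,0,0],"grip":0}]'
python3 -m creep '[{"travel":[0,0,-0.03],"rot":[0,0,0],"grip":0},{"travel":[0,0,-0.06],"rot":[0,0,0],"grip":0},{"travel":[0,0,-0.06],"rot":[0,0,0],"grip":0}]'
python3 -m creep '[{"travel":[0,0,-0.03],"rot":[0,0,0],"grip":0},{"travel":[0,0,-0.04],"rot":[0,0,0],"grip":0},{"travel":[0,0,-0.04],"rot":[0,0,0],"grip":0}]'
```

```text
time: 9.93
ee_pos: [0.5454, -0.0802, 0.1365]
orientation: [-0.004, 0.191, 0.982, -0.0]
ft_force: [-1.5, -0.1, 0.9]
finger_gap: 0.0002
time: 10.18
ee_pos: [0.549, -0.0805, 0.1348]
orientation: [0.001, 0.191, 0.982, -0.0]
ft_force: [-0.1, 0.2, 3.2]
finger_gap: 0.0005
time: 10.43
ee_pos: [0.5491, -0.0806, 0.1313]
orientation: [0.001, 0.191, 0.982, -0.0]
ft_force: [-2.0, 0.5, 7.7]
finger_gap: 0.0005
```

```bash
python3 -m creep '[{"travel":[0,0,-0.02],"rot":[0,0,0],"grip":0},{"travel":[0,0,-0.02],"rot":[0,0,0],"grip":0},{"travel":[0,0,-0.02],"rot":[0,0,0],"grip":0}]'
python3 -m creep '[{"travel":[0,0,0.1],"rot":[0,0,0],"grip":0},{"travel":[0,0,0.4],"rot":[0,0,0],"grip":0},{"travel":[0,0,0.8],"rot":[0,0,0],"grip":0},{"travel":[0,0,1],"rot":[0,0,0],"grip":0},{"travel":[0,0,1],"rot":[0,0,0],"grip":0}]'
python3 -m creep '[{"travel":[-0.2,-0.3,0],"rot":[0,0,0],"grip":0},{"travel":[-0.4,-0.6,0],"rot":[0,0,0],"grip":0},{"travel":[-0.4,-0.9,0],"rot":[0,0,0],"grip":0},{"travel":[-0.4,-1,0],"rot":[0,0,0],"grip":0},{"travel":[-0.4,-1,0],"rot":[0,0,0],"grip":0}]'
python3 - <<'E'
from ov import *
v=[.5852,.0913,-.2063]
t=look('top',['guard_cup','plunger_top','timer','pen_blue','dropper_b','read_button_top']);c=look('scene',['timer','pen_blue','dropper_b']);s=bot.observe();print(s['time'],s['ee_pos'],s['ft_force'])
a=cv2.resize(t['frame'][130:260,160:330],None,fx=2.3,fy=2.3);a=overlay(t,a,v,np.radians(60),2.3,(160,130))
b=cv2.resize(c['frame'][160:290,160:330],None,fx=4,fy=4)
o=np.zeros((520,790,3),np.uint8);o[:a.shape[0],:390]=a[:,:390];o[:,390:]=b[:,150:550]
cv2.imwrite('pics/n2.png',o)
E
```

```text
time: 10.68
ee_pos: [0.5491, -0.0805, 0.1312]
orientation: [0.002, 0.191, 0.982, 0.0]
ft_force: [-4.7, 0.0, 18.0]
finger_gap: 0.0004
time: 11.1
ee_pos: [0.5518, -0.0806, 0.2332]
orientation: [0.006, 0.191, 0.982, 0.001]
ft_force: [1.1, 1.0, 0.8]
finger_gap: 0.0005
time: 11.52
ee_pos: [0.5075, -0.1837, 0.2271]
orientation: [-0.0, 0.194, 0.981, -0.001]
ft_force: [0.3, 0.2, -0.3]
finger_gap: 0.0003
top guard_cup 0.76 [209.4 225.8] [0.4786 0.1239 0.102 ]
top plunger_top 0.5 [211.4 222.4] [0.4866 0.1196 0.098 ]
top timer 0.59 [285.8 161.5] [ 0.6492 -0.0693  0.    ]
top pen_blue 0.65 [296.  195.8] [ 0.5562 -0.0958  0.    ]
top dropper_b 0.49 [266.4 242. ] [ 0.4335 -0.0157  0.    ]
top read_button_top 0.49 [295.8 194.8] [ 0.5507 -0.0803  0.125 ]
scene timer 0.68 [269.9 210.5] [ 0.6486 -0.0758  0.    ]
scene pen_blue 0.64 [224.6 285.3] [0.4337 0.1757 0.    ]
scene dropper_b 0.61 [237.2 221.1] [0.647  0.0302 0.    ]
12.0667 [ 0.50841667 -0.17966205  0.22762769] [ 0.5028265  -1.139013   -0.58970966]
```

View pics/n2.png

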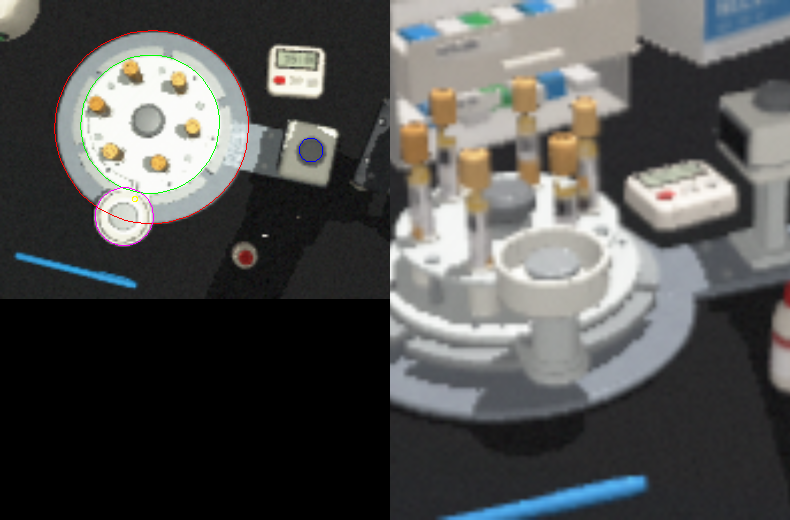

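```bash
python3 -c "
from workcell import bot
print(bot.job_done())"
```

```text
the job is handed in; nothing more can be done
None
```

The table was turned one notch counter-clockwise and locked, and the reader's button was then pressed to its stop and let go. I handed the job in at about 12 s on the robot's clock.

- **Turning:** With the closed fingertips I pressed the plunger to about 10 mm (8 N) and carried the table round by the pressed cap. Letting up the first time, the plunger was still riding under the ring, roughly 2° short. I then eased the tip on a few millimetres inside the cup, and the plunger sprang up.
- **Lock:** I did not read the plunger joint directly. The evidence is that the cap still pushed back with about 4 N at its full height. Afterwards the cup lay on the 60° outline in all three cameras.
- **Button:** It hit a hard stop at 18 N with the tip at 120 mm height, then I lifted off.
- **Last pictures:** All six tubes were standing, and the timer, pen and bottle looked unmoved. The arm was clear of everything.
- **Disagreements:** Two network detections in the last check were wrong: the pen was placed on the reader in the top view, and the bottle on the cup in the scene view. The pictures and the other camera's detections show both where they were. The guard cup and plunger detections also scattered by up to about 10 mm, so I relied on the fitted outline instead.

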